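# Seat the jig cover on its locating pin and hold it down

## Robot

A 6-joint arm with a two-finger parallel gripper is mounted at the origin on a cart in front of the work surface, level with it; the furniture and walls round the work are solid. World frame = base frame: x ahead of the robot, y to its left, z up, the work surface at z = 0. Lengths are in m, angles in degrees, forces in N, time in s.
With the tool pointing down it reaches from about 0.25 to 0.725 m from the base axis. Payload 9.7 kg.
Tool frame: the origin (TCP) lies midway between the tips of the shut fingers; the grasp point (between the pads) lies bot.hold_point_z behind it (bot.hold_point_z is the distance from the TCP to the grasp point, in m); z points along the fingers, y is the line along which they close (so a half turn about z gives the same grasp; the last joint's range is limited). The gripper opens to 85 mm and grips with 20 to 120 N. Pads are 22 mm wide; open, the fingers measure 114 mm over their backs; the gripper's body (76 mm by 85 mm) begins 54 mm behind the grasp point. The pads swing forward as they close: fully open they stand 13 mm farther back than shut.
Start: joints at [-67.151, 4.979, 10.078, 95.1, 0, 90], TCP at [0.214, -0.507, 0.231] pointing down, gripper open.
Joint ranges: [-179.16, 179.16], [-48.56, 103.87], [-65.8, 70.77], [-126.05, 130.52], [-82.76, 87.17], [-180, 180]. Speed limits (degrees/s): [127.2, 127.2, 147.25, 180, 180, 180].

## Interface

Orientations are given as [roll, pitch, yaw] about the fixed x, y, z axes, in that order (R = Rz(yaw) Ry(pitch) Rx(roll)).
In Python, from workcell import bot, camera, camera_model, ticket gives the robot as it stands.
- The arm moves only by the tool send_rows, never from a script. Its argument "targets" is text: rows parted by semicolons, each of 5 numbers parted by spaces: the shift along the tool's x, y, z in mm, then the turn about the tool's z in degrees, then the closure in counts, from 0 (fully open) to 255 (shut). A call has 1 to 20 rows; each row is the pose to reach, as a shift and turn from the pose commanded when the call began, along the tool's axes at that moment; what a row does not reach only later rows make up. A row lasts 1/8 s, in which the tool goes at most 62.5 mm and 10.7 degrees, less where a joint would pass 70% of its speed; a pose out of reach is approached as far as the arm can. A call with a gripper value outside its range is refused whole. The fingers move at their own pace and stop on an object; "newtons" is the grip in N (left out, the last holds). Time passes only in rows, so rows that repeat a pose let the fingers close. It gives the time, the measured TCP pose, the force, the opening and the grip force at its end, in the units of the state.
- bot.get_obs(): the state, without advancing time (a new reading comes with each control period).
- camera(name): name is "scene" or "top" or "wrist"; returns the picture (384x512x3 uint8, blue, green, red); there is no depth.
- camera_model(name): a dict with "K" (3x3 intrinsics, pixels), "pose" (4x4, takes a point from camera to world coordinates); the wrist camera has in their place "T_tool_cam" (4x4, takes a point from camera to tool coordinates, whose origin is the TCP and whose axes are the flange's). Camera axes: x right, y down, z forward; pixel columns grow to the right and rows downward; lengths in m; the calibration is good to about 2 mm. A picture is of the moment at which its call begins: read the wrist's pose just before it. camera_model takes no time and is no camera call.
- ticket.job_done(): hands the job in; it is judged then, once.
The state is a dict: "time": time; "q": joint angles; "qd": joint speeds; "joint_efforts": joint torques, N m; "ee_pos": TCP position; "tcp_rot": TCP orientation; "wrist_force": force on the tool from outside, world axes, zero at the start; "torque": the same for the moment, N m; "opening": finger opening in m; "grasp_force": force on a finger pad.
Only numpy, scipy, OpenCV 4.12 (cv2) and the standard library are available. Lean on these libraries where they do the work, as an engineer would, in place of code of your own. Each camera call takes 0.05 s, during which the arm holds its last target. There are 200 camera calls.

## Task

Fit the steel cover plate onto the drilling fixture: set it down between the guide rails at the open end, flush with the end of the base, so that it rides on the locating pin, then slide it along toward the end stop, without lifting it off again, until the blind hole in its underside drops over the pin. Press it fully home against the spring pads and finish while still holding it down; leave the other parts on the bench alone.

Things in the scene. Friction and masses are not known exactly. Their poses are not given: they have to be found in the camera images.
- jig_base: Drilling fixture, dark steel base fixed to the bench, 212 mm (x) by 125 mm (y); place and yaw vary. Origin on the bench, z up; open end at x = -105 mm, bed top z = 18. Guide rails along x, inner faces at y = +-46.5 mm, upright to z = 36, then flaring out to z = 45. End stop at x = 97 to 107 mm, top z = 38. In its slot stands an upright locating pin, listed only by its range.
- load_point (a point): Point of the fixture at x = -40, y = 0, z = 30 mm of its frame (axes as the fixture's): where the cover's origin is when set down flush with the open end. It already lies on the pin's tip there, its hole 22 to 52 mm short of the pin. Let go, it tilts 3 to 6 degrees, its rear end sinking to the pads; it slides along under a push of 3 to 8 N; once on the pin it will go no farther.
- pin_range (a point): Point on the fixture's centre line at x = -3, y = 0, z = 30 mm of its frame: the middle of the pin's range, at the height of its tip. The steel pin (12 mm diameter, coned to 8 mm over its last 3 mm) stands somewhere within 15 mm of here along the fixture's x, differing each time, at y = 0; the cover hides it once laid on.
- cover: Loose steel cover plate, 130 (x) by 90 (y) by 20 mm thick, 0.27 to 0.43 kg, lying flat, hole down. Origin: centre of its underside = mouth of the blind hole (15 mm diameter, 14 deep). Grip block on its middle, 22 (x) by 44 (y), z = 20 to 54 mm: grip across the 22. Same turned half round. On the fixture its x lies along the rails (1.5 mm play a side); origin z there: 30 riding, 24 dropped on, 18 home.
- lift_pads (a joint): Two spring-loaded aluminium strips in the fixture's bed, tops at z = 24 mm (fixture frame) when free; value in m, 0 = up, 0.006 = pressed flush with the bed. They push back with 6 N at 0, rising to 12 N at 0.006, and carry the cover's weight without sinking.
- nut_m24: Bystander: large hexagon nut, 36 x 41 x 19 mm, lying on the bench; origin at the centre of its underside. Leave it alone.
- bearing: Bystander: ball bearing, 52 mm diameter, 15 mm high; origin at the centre of its underside. Leave it alone.
- gear: Bystander: spur gear, 66 mm diameter, 26 mm high; origin at the centre of its underside. Leave it alone.
- piston: Bystander: piston, 54 mm diameter, 52 mm high; origin at the centre of its underside. Leave it alone.
- chuck: Bystander: drill chuck, 46 mm diameter, 68 mm high, standing; origin at the centre of its underside. Leave it alone.
Not all that is in view belongs to the job. What is shaped like the cover but blue is not meant.

How it is judged (in metres and radians):
On the way, in this order (a step that is already met when the one before it is completed fails the run):
1. the cover lies between the rails at the open end, riding on the pin, its hole not yet over it (x of cover in the frame of jig_base between -0.055 and -0.028 m and y of cover in the frame of jig_base between -0.005 and 0.005 m and z of cover in the frame of jig_base between 0.0225 and 0.034 m and angle between the x axis of cover and the x axis of jig_base, either way round below 0.15 rad), for 0.2 s.
2. slid along, the cover has dropped over the pin (x of cover in the frame of jig_base between -0.024 and 0.018 m and z of cover in the frame of jig_base below 0.026 m and angle between cover's own z axis and vertical below 0.06 rad), for 0.1 s.
At the end, for the whole second after the job is handed in: The cover sits over the pin between the rails (within 4 mm of the centre line), level within 2 degrees, its underside within 1.7 mm of the bed with the spring pads pressed at least 4.5 of their 6 mm, and the robot is still holding it down, at rest, through the last second (x of cover in the frame of jig_base between -0.024 and 0.018 m and y of cover in the frame of jig_base between -0.004 and 0.004 m and z of cover in the frame of jig_base below 0.0197 m and value of joint lift_pads above 0.0045 m and angle between cover's own z axis and vertical below 0.035 rad and linear speed of cover below 0.02 m/s and contact force between any of the fingers, the arm and cover above 2 N); the arm keeps its last pose, push and grip.
It fails at once if the cover is lifted off and hopped along above the middle of the fixture instead of being slid (x of cover in the frame of jig_base between -0.022 and 0.05 m and y of cover in the frame of jig_base between -0.015 and 0.015 m and z of cover in the frame of jig_base between 0.042 and 0.058 m).
It fails at once if one of the other parts on the bench is pushed away (distance of any of nut_m24, bearing, gear, piston, chuck from where it was at the start of the episode above 0.025 m).
It also fails if it takes over 51 s, if anything falls off the work surface, if the arm or the gripper's body presses on something with over 40 N, if the wrist force passes 120 N, or if a joint passes its speed limit or range.

## Working session

There is one attempt and no reset: what is moved stays moved. The work goes in short steps, Python scripts to look and compute and a tool call to move; the robot and the scene stay as the last step left them, time stands still between calls to the robot, and variables do not carry over. Pictures are saved under pics/ and viewed, at most 10 in all, crops included, and the job is handed in when it is done.

Besides the shell and the picture viewer there is one more tool, called by a JSON object that holds its "name" and its "arguments". send_rows: Moves the arm, as the interface text tells. Its arguments: {"type":"object","properties":{"targets":{"type":"string"},"newtons":{"type":"number"}},"required":["targets"]}

```bash
mkdir -p pics; python3 - <<'E'
from workcell import bot, camera, camera_model
import cv2,numpy as np
for n in("scene","top"):
    cv2.imwrite(f"pics/{n}1.png",cv2.resize(camera(n),(800,600),interpolation=cv2.INTER_CUBIC))
    m=camera_model(n);print(n,np.round(m["K"],1).tolist(),np.round(m["pose"],4).tolist())
print(np.round(camera_model("wrist")["T_tool_cam"],4).tolist(),np.round(camera_model("wrist")["K"],1).tolist())
o=bot.get_obs();print(o,bot.hold_point_z)
E
```

```text
scene [[383.6, 0.0, 254.8], [0.0, 383.6, 192.7], [0.0, 0.0, 1.0]] [[-0.6543, -0.547, 0.5222, -0.0486], [-0.7561, 0.4821, -0.4425, 0.5716], [-0.0097, -0.6844, -0.7291, 0.8784], [0.0, 0.0, 0.0, 1.0]]
top [[456.4, 0.0, 258.4], [0.0, 456.4, 190.3], [0.0, 0.0, 1.0]] [[-0.0133, -0.9846, 0.1743, 0.2707], [-0.9999, 0.0129, -0.0037, 0.079], [0.0014, -0.1743, -0.9847, 1.6939], [0.0, 0.0, 0.0, 1.0]]
[[-0.0002, -0.9645, -0.264, 0.0667], [1.0, -0.0003, 0.0001, -0.0004], [-0.0001, -0.264, 0.9645, -0.1425], [0.0, 0.0, 0.0, 1.0]] [[318.6, 0.0, 254.9], [0.0, 318.6, 194.2], [0.0, 0.0, 1.0]]
{'time': 0.1, 'q': array([-6.71507390e+01,  5.00755573e+00,  1.00405390e+01,  9.51008425e+01,
       -3.90136710e-04,  9.00010717e+01]), 'qd': array([-0.07008844,  0.010028  ,  0.05604851,  0.05350596, -0.04856949,
       -0.06845993]), 'joint_efforts': array([-5.52621987e-04, -5.21561730e+01,  4.65653229e+01,  1.61767431e-02,
       -1.23447688e-05, -1.81606129e-05]), 'ee_pos': array([ 0.21348746, -0.50665179,  0.23067158]), 'tcp_rot': array([-1.79932141e+02,  3.91405673e-04,  2.28481898e+01]), 'wrist_force': array([-0.1024831 ,  0.63643844,  0.19515621]), 'torque': array([-0.01858764, -0.00031585,  0.01386011]), 'grasp_force': 0.0, 'opening': 0.08520975898587024} 0.0187
```

View pics/top1.png

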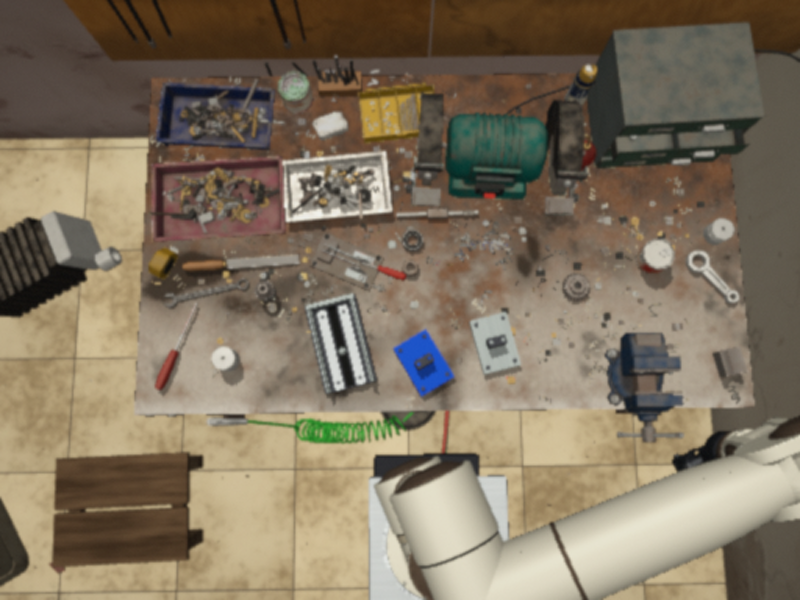

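View pics/scene1.png

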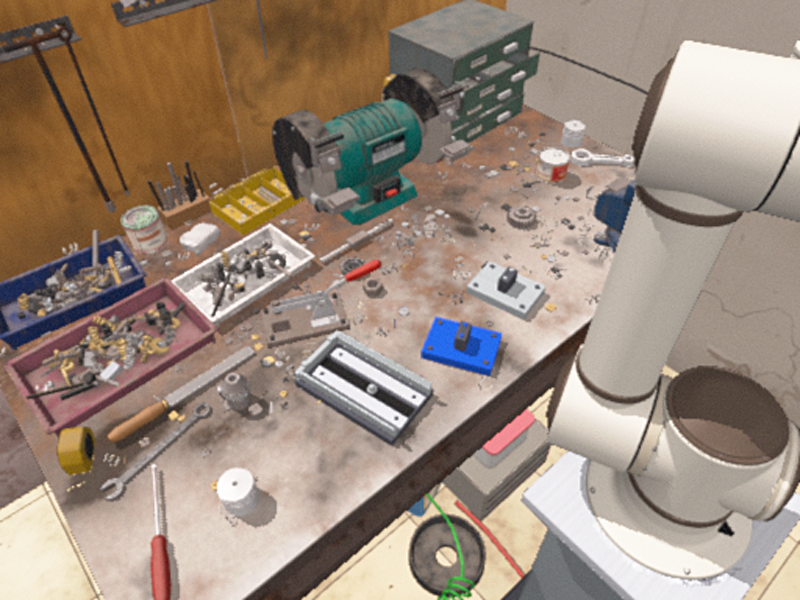

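The top view shows the grey cover at about (495,344) and the fixture at about (341,345). The blue decoy sits between them at (424,364). I'll enlarge that area.

```bash
python3 - <<'E'
from workcell import camera
import cv2
cv2.imwrite("pics/top2.png",cv2.resize(camera("top")[180:260,190:340],None,fx=5.3,fy=5.3,interpolation=cv2.INTER_CUBIC))
cv2.imwrite("pics/scene2.png",cv2.resize(camera("scene")[160:290,180:355],None,fx=4.5,fy=4.5,interpolation=cv2.INTER_CUBIC))
E
```

```text
(no output)
```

View pics/top2.png

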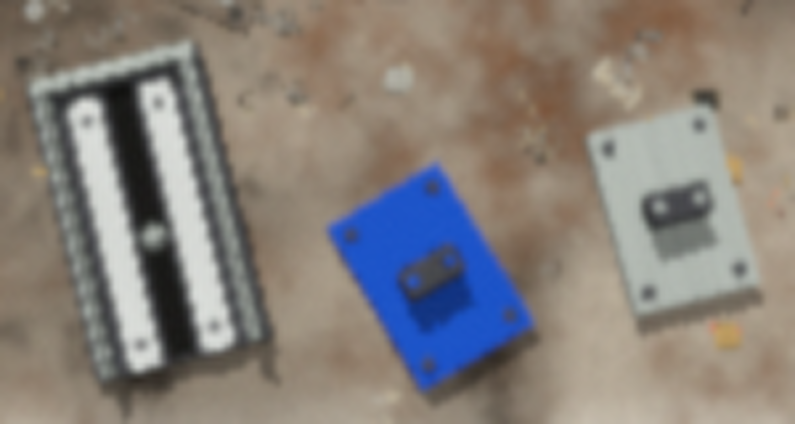

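View pics/scene2.png

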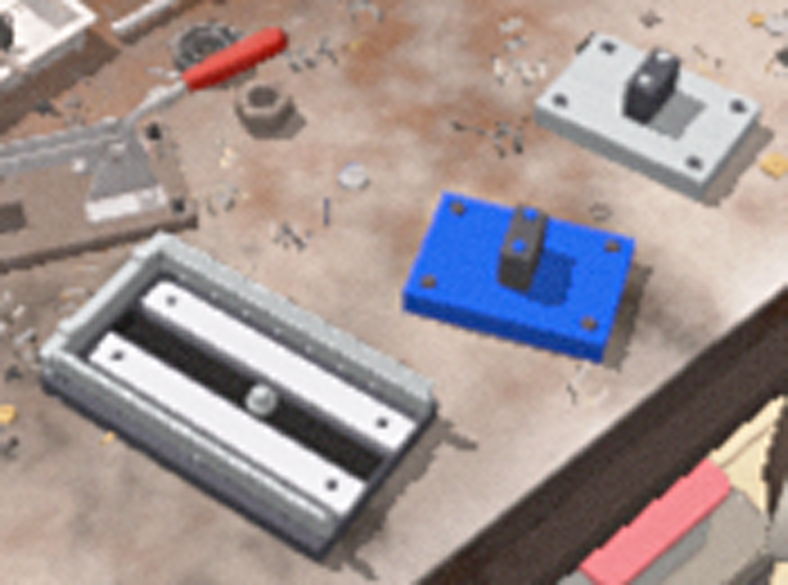

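```bash
cat > h.py <<'E'
import numpy as np
from workcell import bot, camera, camera_model
from scipy.spatial.transform import Rotation as R
def back(K,T,uv,z):
    d=T[:3,:3]@np.linalg.solve(K,[uv[0],uv[1],1]); return T[:3,3]+d*(z-T[2,3])/d[2]
def fixed(name,uv,s,off,z):
    m=camera_model(name); return back(np.array(m["K"]),np.array(m["pose"]),[(uv[0]+.5)/s-.5+off[0],(uv[1]+.5)/s-.5+off[1]],z)
def tool(o=None):
    o=o or bot.get_obs(); T=np.eye(4); T[:3,:3]=R.from_euler("xyz",o["tcp_rot"],degrees=True).as_matrix(); T[:3,3]=o["ee_pos"]; return T
def wrist(uv,s,off,z,T):
    m=camera_model("wrist"); return back(np.array(m["K"]),T@np.array(m["T_tool_cam"]),[(uv[0]+.5)/s-.5+off[0],(uv[1]+.5)/s-.5+off[1]],z)
def totool(p,T): return np.round((T[:3,:3].T@(np.array(p)-T[:3,3]))*1000,1)
E
python3 - <<'E'
from h import *
np.set_printoptions(suppress=True,precision=4)
t=lambda u,v,z:fixed("top",(u,v),5.3,(190,180),z)
s=lambda u,v,z:fixed("scene",(u,v),4.5,(180,160),z)
P=dict(h=[t(*p,.024) for p in[(86,121),(158,102),(214,326),(141,344)]],hs=[s(*p,.024) for p in[(118,355),(171,300),(382,423),(331,485)]],
pin=[t(153,234,.03),s(261,397,.03)],
c=[t(*p,.02) for p in[(587,132),(710,100),(759,288),(641,312)]],ch=[t(*p,.02) for p in[(608,148),(700,125),(740,269),(648,292)]],chs=[s(*p,.02) for p in[(560,100),(608,47),(738,106),(694,163)]],blk=[t(678,202,.054),s(659,70,.054)])
for k,v in P.items(): print(k,np.array(v).tolist() if 0 else np.array(v)); print('  mean',np.mean(v,0))
def yaw(q): d=(q[0]+q[1]-q[2]-q[3]);return np.degrees(np.arctan2(d[1],d[0]))
for k in("h","hs","c","ch","chs"):print(k,yaw(P[k]))
E
```

```text
h [[0.5234 0.2679 0.024 ]
 [0.5362 0.2177 0.024 ]
 [0.3798 0.1789 0.024 ]
 [0.3682 0.2291 0.024 ]]
  mean [0.4519 0.2234 0.024 ]
hs [[0.5218 0.2671 0.024 ]
 [0.5345 0.217  0.024 ]
 [0.3784 0.1789 0.024 ]
 [0.3661 0.2292 0.024 ]]
  mean [0.4502 0.223  0.024 ]
pin [[0.4432 0.2205 0.03  ]
 [0.4366 0.2234 0.03  ]]
  mean [0.4399 0.2219 0.03  ]
c [[ 0.5117 -0.0819  0.02  ]
 [ 0.5332 -0.1687  0.02  ]
 [ 0.4012 -0.1976  0.02  ]
 [ 0.3858 -0.1155  0.02  ]]
  mean [ 0.458  -0.1409  0.02  ]
ch [[ 0.5002 -0.0962  0.02  ]
 [ 0.5156 -0.1611  0.02  ]
 [ 0.4145 -0.185   0.02  ]
 [ 0.3995 -0.1208  0.02  ]]
  mean [ 0.4575 -0.1408  0.02  ]
chs [[ 0.4992 -0.0966  0.02  ]
 [ 0.5139 -0.1612  0.02  ]
 [ 0.4132 -0.1851  0.02  ]
 [ 0.3976 -0.1211  0.02  ]]
  mean [ 0.456 -0.141  0.02 ]
blk [[ 0.4578 -0.1392  0.054 ]
 [ 0.453  -0.1415  0.054 ]]
  mean [ 0.4554 -0.1403  0.054 ]
h 13.970416477800352
hs 13.686205526092017
c 13.61128466268885
ch 13.506316311180033
chs 13.466931153476423
```

{"name": "send_rows", "arguments": {"targets": "40 -27 0 -9 0; 81 -54 0 -18 0; 122 -81 0 -27 0; 163 -108 0 -36 0; 203 -135 0 -45 0; 244 -162 0 -54 0; 285 -189 0 -63 0; 326 -216 20 -72 0; 366 -243 45 -80.5 0; 366 -243 80 -80.5 0; 366 -243 90 -80.5 0; 366 -243 90 -80.5 0; 366 -243 90 -80.5 0"}}

```text
time: 1.82
ee_pos: [0.4569, -0.1415, 0.1427]
tcp_rot: [179.9, 0.1, 103.3]
wrist_force: [-0.5, -0.1, 0.1]
opening: 0.0856
grasp_force: 0.0
```

```bash
python3 - <<'E'
from h import *
import cv2
o=bot.get_obs();T=tool(o);np.save("Tw1.npy",T)
cv2.imwrite("pics/w1.png",cv2.resize(camera("wrist"),(800,600),interpolation=cv2.INTER_CUBIC))
print(o["time"],o["ee_pos"],o["tcp_rot"],o["q"])
print(totool([.4567,-.141,.0],T))
E
```

```text
1.825 [ 0.45685134 -0.14149142  0.14273889] [1.79904829e+02 5.52405005e-02 1.03279460e+02] [-1.72086823e+01 -5.81801496e+00 -1.04482516e+01  8.52597241e+01
  6.83560877e-04  5.95118124e+01]
[  0.7  -0.3 142.7]
```

View pics/w1.png

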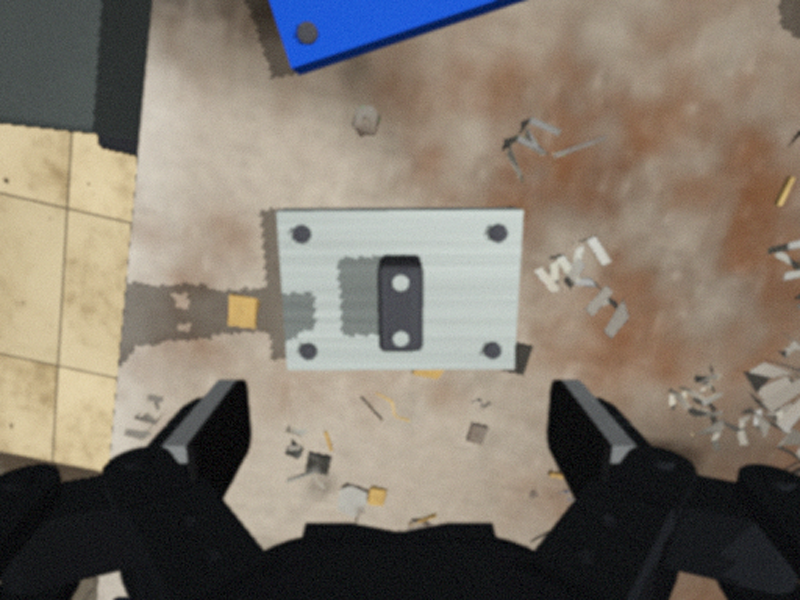

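The wrist view shows the cover square to the tool, with its block at (400,304) centred between the fingers. I'll descend, grip and lift.

{"name": "send_rows", "arguments": {"newtons": 70, "targets": "0 0 40 0 0; 0 0 80 0 0; 0.5 0 110 0 0; 0.5 0 120 0 0; 0.5 0 120 0 0; 0.5 0 120 0 255; 0.5 0 120 0 255; 0.5 0 120 0 255; 0.5 0 120 0 255; 0.5 0 120 0 255; 0.5 0 120 0 255; 0.5 0 110 0 255; 0.5 0 80 0 255; 0.5 0 40 0 255; 0.5 0 10 0 255; 0.5 0 10 0 255; 0.5 0 10 0 255"}}

```text
time: 4.0
ee_pos: [0.4558, -0.1401, 0.1299]
tcp_rot: [-179.9, -0.1, 103.3]
wrist_force: [0.8, 0.1, -4.6]
opening: 0.0209
grasp_force: 69.4
```

```bash
python3 - <<'E'
from h import *
o=bot.get_obs();T=tool(o)
print(o)
f=np.array([.4505,.2232]);a=np.radians(13.8);
for d in(-.06,-.04,0): p=f+d*np.array([np.cos(a),np.sin(a)]);print(p,totool([*p,.1],T))
E
```

```text
{'time': 4.0, 'q': array([-1.70896256e+01, -5.74440899e+00, -1.17959482e+01,  8.40564766e+01,
        5.77995637e-04,  5.95650462e+01]), 'qd': array([-0.00490607,  0.39938083, -0.84720039, -0.10797199, -0.00505259,
       -0.02988036]), 'joint_efforts': array([ 1.46326060e-03, -4.38482451e+01,  5.06412971e+01,  3.32511915e-02,
       -3.56727774e-03, -4.64418144e-05]), 'ee_pos': array([ 0.455803  , -0.14012997,  0.12989651]), 'tcp_rot': array([-1.79907161e+02, -5.52148085e-02,  1.03345283e+02]), 'wrist_force': array([ 0.7683199 ,  0.11545451, -4.63094644]), 'torque': array([0.03031588, 0.08476196, 0.02509721]), 'grasp_force': 69.38077926635742, 'opening': 0.020892711368475883}
[0.39223194 0.20888799] [354.2  18.8  30.2]
[0.41165463 0.21365866] [354.4  38.8  30.2]
[0.4505 0.2232] [354.7  78.8  30.1]
```

```bash
python3 - <<'E'
from h import *
import cv2
t=lambda u,v,z:fixed("top",(u,v),5.3,(190,180),z)
a=np.radians(13.8);ax=np.array([np.cos(a),np.sin(a)])
f=np.array([.4510,.2233])
for n,p in dict(open45=t(187,358,.045),stop38=t(112,64,.038),pin=t(153,234,.03)).items(): d=p[:2]-f;print(n,p,d@ax,d@[-ax[1],ax[0]])
im=camera("top")[180:260,185:250]; cv2.imwrite("pics/top3.png",np.hstack([cv2.resize(im,None,fx=7,fy=7,interpolation=cv2.INTER_CUBIC)]))
E
```

```text
open45 [0.35708345 0.19600279 0.045     ] -0.09771687725717569 -0.004107019272562774
stop38 [0.56113019 0.2484978  0.038     ] 0.11296171974027638 -0.0017992862177797428
pin [0.44315364 0.22046659 0.03      ] -0.008295736879410168 -0.0008800026081136117
```

View pics/top3.png

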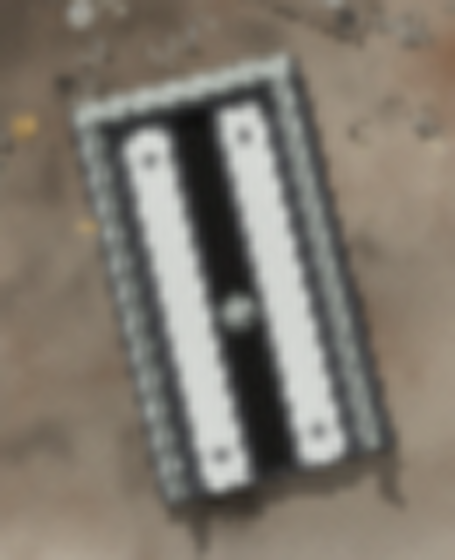

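{"name": "send_rows", "arguments": {"targets": "15 2 0 0 255; 45 6 0 0 255; 80 10 0 0 255; 120 15 0 0 255; 160 20 0 0 255; 200 25 0 0 255; 240 30 0 0 255; 280 35 0 -0.2 255; 315 40 0 -0.4 255; 340 43 0 -0.4 255; 354 45 0 -0.4 255; 354 45 0 -0.4 255; 354 45 0 -0.4 255; 354 45 0 -0.4 255"}}

```text
time: 5.8
ee_pos: [0.4186, 0.2138, 0.1313]
tcp_rot: [180.0, 0.0, 103.7]
wrist_force: [-0.7, 0.4, -3.0]
opening: 0.0211
grasp_force: 69.2
```

```bash
python3 - <<'E'
from h import *
import cv2
o=bot.get_obs();T=tool(o)
print(o["time"],o["ee_pos"],o["tcp_rot"],o["wrist_force"],o["opening"]); print(totool([.4181,.2152,.1],T))
np.save("Tw2.npy",T)
cv2.imwrite("pics/w2.png",cv2.resize(camera("wrist"),(800,600),interpolation=cv2.INTER_CUBIC))
cv2.imwrite("pics/top4.png",cv2.resize(camera("top")[180:260,185:270],None,fx=7,fy=7,interpolation=cv2.INTER_CUBIC))
E
```

```text
5.8 [0.41855118 0.21382438 0.13131053] [1.79998319e+02 5.69396608e-03 1.03686668e+02] [-0.71790327  0.40360806 -2.98677232] 0.0210690205640709
[ 1.4 -0.1 31.3]
```

View pics/w2.png

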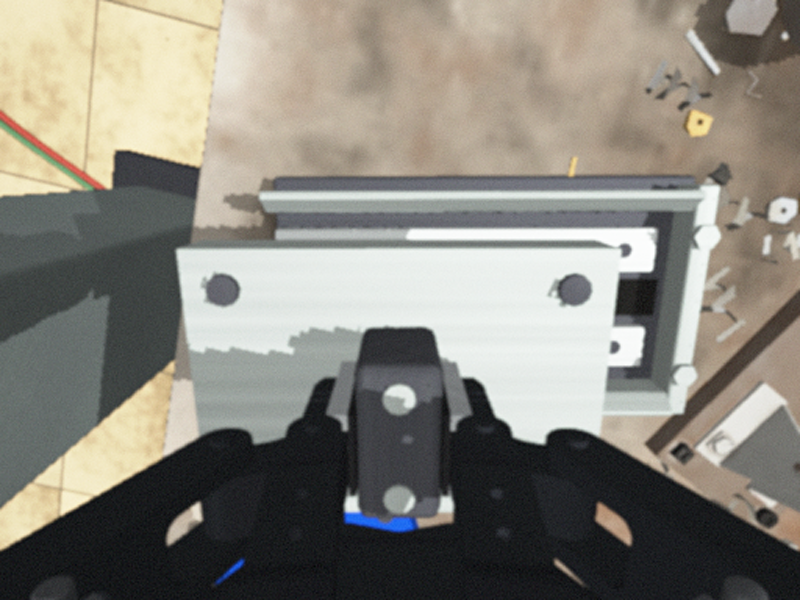

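```bash
python3 - <<'E'
from h import *
T=np.load("Tw2.npy"); s=800/512
w=lambda u,v,z:totool(wrist((u,v),s,(0,0),z,T),T)
print("cover holes",w(222,290,.1283),w(576,290,.1283))
print("strip holes",w(624,250,.024),w(614,347,.024))
print("stop outer",w(718,187,.038),w(684,412,.038), "open end", w(262,202,.045), "rail end",w(272,235,.018))
print("rail edges top, inner?",w(480,192,.045),w(480,210,.045), w(640,405,.045),w(640,414,.045))
E
```

```text
cover holes [ 31.5 -53.2   3. ] [31.5 53.3  3. ]
strip holes [ 26.9 113.8 107.3] [-25.2 114.6 107.3]
stop outer [ 58.4 147.3  93.3] [-56.1 148.9  93.3] open end [ 52.1 -61.8  86.3] rail end [ 33.7 -65.1 113.3]
rail edges top, inner? [56.5 36.4 86.3] [48.5 36.8 86.3] [-48.5 121.7  86.3] [-53.5 122.3  86.3]
```

The wrist view shows the cover over the open end and parallel to the rails. The strip holes at (624,250) and (614,347) put the centre line about 1.6 mm along +x of the tool. I'll correct for that and descend.

{"name": "send_rows", "arguments": {"targets": "1.6 1 5 -0.4 255; 1.6 1 20 -0.4 255; 1.6 1 40 -0.4 255; 1.6 1 55 -0.4 255; 1.6 1 62 -0.4 255; 1.6 1 66 -0.4 255; 1.6 1 70 -0.4 255; 1.6 1 73 -0.4 255; 1.6 1 75 -0.4 255; 1.6 1 75 -0.4 255; 1.6 1 75 -0.4 255"}}

```text
time: 7.28
ee_pos: [0.4191, 0.2164, 0.0564]
tcp_rot: [180.0, -0.0, 104.1]
wrist_force: [0.6, -0.2, -4.7]
opening: 0.0208
grasp_force: 69.2
```

{"name": "send_rows", "arguments": {"targets": "0 0 1 0 255; 0 0 1.5 0 255; 0 0 2 0 255; 0 0 2.5 0 255; 0 0 3 0 255; 0 0 3 0 255; 0 0 3 0 255"}}

```text
time: 8.15
ee_pos: [0.419, 0.2163, 0.0533]
tcp_rot: [180.0, -0.0, 104.1]
wrist_force: [-0.0, 0.5, -4.2]
opening: 0.0211
grasp_force: 69.2
```

{"name": "send_rows", "arguments": {"targets": "0 0 0.5 0 255; 0 0 1 0 255; 0 0 1.5 0 255; 0 0 1.5 0 255; 0 0 1.5 0 255"}}

```text
time: 8.78
ee_pos: [0.419, 0.2163, 0.0519]
tcp_rot: [180.0, -0.0, 104.1]
wrist_force: [-0.8, -0.2, -1.5]
opening: 0.021
grasp_force: 69.7
```

Contact has started, as the weight is now partly carried. I'll press lightly and slide.

{"name": "send_rows", "arguments": {"targets": "0 0 0.5 0 255; 0 0 0.8 0 255; 0 1 0.8 0 255; 0 3 0.8 0 255; 0 5 0.8 0 255; 0 7 0.8 0 255; 0 9 0.8 0 255; 0 11 0.8 0 255; 0 13 0.8 0 255; 0 15 0.8 0 255; 0 15 0.8 0 255; 0 15 0.8 0 255"}}

```text
time: 10.28
ee_pos: [0.4337, 0.2201, 0.0517]
tcp_rot: [180.0, -0.0, 104.1]
wrist_force: [-3.3, -1.9, 5.7]
opening: 0.0211
grasp_force: 70.6
```

{"name": "send_rows", "arguments": {"targets": "0 1 0 0 255; 0 2 0 0 255; 0 3 0 0 255; 0 4 0 0 255; 0 5 0 0 255; 0 5 0 0 255; 0 5 0 0 255"}}

```text
time: 11.15
ee_pos: [0.4385, 0.2212, 0.0507]
tcp_rot: [-180.0, 0.0, 104.1]
wrist_force: [0.9, 1.1, -3.8]
opening: 0.0211
grasp_force: 69.2
```

The load dropped back to the cover's bare weight, so the hole is over the pin tip. I'll feel downward.

{"name": "send_rows", "arguments": {"targets": "0 0 0.5 0 255; 0 0 1 0 255; 0 0 1.5 0 255; 0 0 2 0 255; 0 0 2 0 255; 0 0 2 0 255"}}

```text
time: 11.9
ee_pos: [0.4388, 0.2213, 0.0493]
tcp_rot: [179.9, -0.0, 104.1]
wrist_force: [3.3, -1.4, 1.9]
opening: 0.0211
grasp_force: 69.8
```

{"name": "send_rows", "arguments": {"targets": "0 0.5 0 0 255; 0 1 0 0 255; 0 1.5 0 0 255; 0 2 0 0 255; 0 2 0.5 0 255; 0 2 1 0 255; 0 2 1.5 0 255; 0 2 1.5 0 255; 0 2 1.5 0 255"}}

```text
time: 13.02
ee_pos: [0.4402, 0.2216, 0.0474]
tcp_rot: [-180.0, 0.0, 104.1]
wrist_force: [1.4, -0.8, -4.3]
opening: 0.0209
grasp_force: 69.1
```

{"name": "send_rows", "arguments": {"targets": "0 0.7 0.5 0 255; 0 0.7 1 0 255; 0 0.7 1.5 0 255; 0 0.7 2 0 255; 0 0.7 2.5 0 255; 0 0.7 2.5 0 255; 0 0.7 2.5 0 255"}}

```text
time: 13.9
ee_pos: [0.4411, 0.2219, 0.0452]
tcp_rot: [180.0, -0.0, 104.1]
wrist_force: [-2.4, -1.9, 2.5]
opening: 0.0208
grasp_force: 70.1
```

{"name": "send_rows", "arguments": {"targets": "0 -0.2 1 0 255; 0 -0.3 2 0 255; 0 -0.3 3 0 255; 0 -0.3 4 0 255; 0 -0.3 5 0 255; 0 -0.3 5 0 255; 0 -0.3 5 0 255"}}

```text
time: 14.78
ee_pos: [0.4411, 0.2219, 0.0404]
tcp_rot: [179.9, -0.0, 104.1]
wrist_force: [-1.4, -2.5, 5.6]
opening: 0.0207
grasp_force: 70.6
```

{"name": "send_rows", "arguments": {"newtons": 100, "targets": "0 0 0.5 0 255; 0 0 1 0 255; 0 0 1.5 0 255; 0 0 1.5 0 255; 0 0 1.5 0 255; 0 0 1.5 0 255"}}

```text
time: 15.52
ee_pos: [0.4411, 0.2219, 0.04]
tcp_rot: [179.9, -0.0, 104.1]
wrist_force: [-5.3, -4.0, 15.8]
opening: 0.0207
grasp_force: 101.7
```

{"name": "send_rows", "arguments": {"targets": "0 -0.3 0.4 0 255; 0 -0.3 0.8 0 255; 0 -0.3 0.8 0 255; 0 -0.3 0.8 0 255; 0 -0.3 0.8 0 255"}}

```text
time: 16.15
ee_pos: [0.4411, 0.2219, 0.04]
tcp_rot: [179.9, -0.0, 104.1]
wrist_force: [-5.2, -4.8, 21.9]
opening: 0.0204
grasp_force: 102.5
```

```bash
python3 - <<'E'
from h import *
import cv2
cv2.imwrite("pics/s5.png",cv2.resize(camera("scene")[160:290,180:355],None,fx=4.5,fy=4.5,interpolation=cv2.INTER_CUBIC))
o=bot.get_obs();print(o["ee_pos"],o["tcp_rot"],o["wrist_force"],o["torque"])
E
```

```text
[0.4411142  0.22195006 0.03999376] [ 1.79855264e+02 -1.99799629e-02  1.04145020e+02] [-6.08951899 -4.34461782 23.32167459] [-1.10675851  1.43185893 -0.04613341]
```

View pics/s5.png

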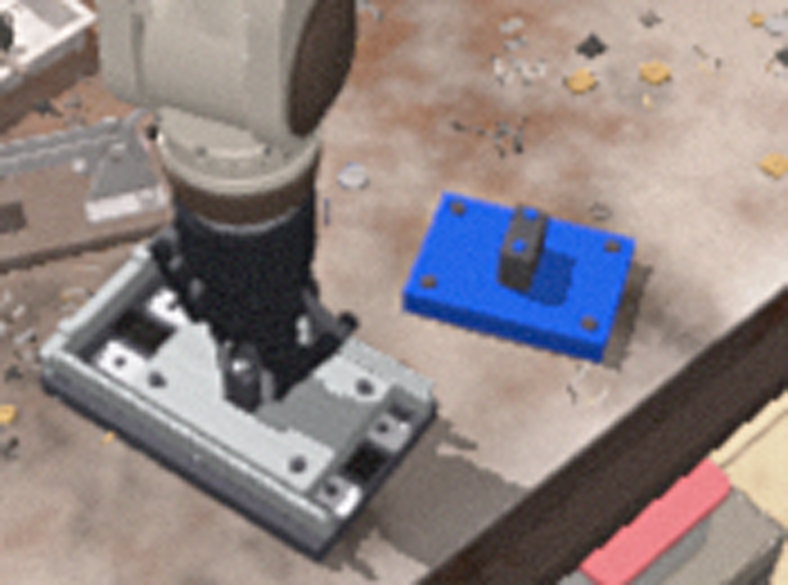

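The cover is down inside the rails. It travelled 11.9 mm from riding height to a hard stop (12 expected), and it is level and pressed with about 27 N.

```bash
python3 -c "
from workcell import ticket
print(ticket.job_done())"
```

```text
the job is handed in; nothing more can be done
None
```

I slid the cover onto the pin, pressed it home against the bed and handed the job in at about 16 s with the arm still holding it down; hand-in returned no verdict.

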